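# Start the new spore test

### The arm

A 6-joint arm with a two-finger parallel gripper is mounted at the origin on a cart in front of the work surface, level with it; the furniture and walls round the work are solid. World frame = base frame: x ahead of the robot, y to its left, z up, the work surface at z = 0. Lengths are in m, angles in rad, forces in N, time in s.
With the tool pointing down it reaches from about 0.25 to 0.725 m from the base axis. Payload 4 kg.
Tool frame: the origin (TCP) lies on the front face of the gripper's body, between the roots of the fingers; the fingertips stand 73 mm ahead of it and the grasp point (between the pads) lies 54 mm ahead of it; z points along the fingers, y is the line along which they close (so a half turn about z gives the same grasp; the last joint's range is limited). The gripper opens to 85 mm and grips with 20 to 120 N. Pads are 22 mm wide; open, the fingers measure 114 mm over their backs; the gripper's body (76 mm by 85 mm) begins 54 mm behind the grasp point. The pads swing forward as they close: fully open they stand 13 mm farther back than shut.
Start: joints at [-1.252, 0.241, 0.005, 1.335, 0, 1.571], TCP at [0.157, -0.475, 0.304] pointing down, gripper open.
Joint ranges: [-2.72, 2.72], [-1.05, 1.87], [-1.09, 1.28], [-1.99, 2.15], [-1.42, 1.44], [-3.14, 3.14]. Speed limits (rad/s): [2.79, 2.79, 3.14, 3.14, 3.14, 3.14].

### API

Orientations are given as a unit quaternion [x, y, z, w].
In Python, from workcell import bot gives the robot as it stands. The module is installed in compiled form; this text tells all that it offers.
- The arm moves only by the tool step_arm, never from a script. Its argument "rows" is a list of rows, each a list of 2 entries, a list of its own where there are three numbers: the shift along the tool's x, y, z in mm, then the turn about the tool's z in degrees. A call has 1 to 12 rows; each row is the pose to reach, as a shift and turn from the pose commanded when the call began, along the tool's axes at that moment; what a row does not reach only later rows make up. A row lasts 1/8 s, in which the tool goes at most 62.5 mm and 10.7 degrees, less where a joint would pass 70% of its speed; a pose out of reach is approached as far as the arm can. A call with a gripper value outside its range is refused whole. "claw" is the gripper's target within -1 to 1 (shut at 1, half-way at 0, fully open at -1), set as the call begins (left out, the last holds). The fingers move at their own pace and stop on an object; the grip force is fixed at half the most. Time passes only in rows, so rows that repeat a pose let the fingers close. It gives the time, the measured TCP pose, the force, the opening and the grip force at its end, in the units of the state.
- bot.get_obs(): the state, without advancing time (a new reading comes with each control period).
- bot.camera(name): name is "side" or "top" or "wrist"; returns (picture, depth): 384x512x3 uint8, red, green, blue; 384x512 float32, m along the optical axis (not along the pixel's ray), 0 where there is no reading.
- bot.camera_params(name): a dict with "fx", "fy", "cx", "cy" (pixels), "pose" (4x4, takes a point from camera to world coordinates). Camera axes: x right, y up, looking along -z (the intrinsics and any distortion apply to the point x, -y, -z); pixel columns grow to the right and rows downward; lengths in m; the calibration is good to about 2 mm. A picture is of the moment at which its call begins: read the wrist's pose just before it. camera_params takes no time and is no camera call; for the wrist camera it gives the pose at the moment of the call.
- bot.job_done(): hands the job in; it is judged then, once.
Trained networks look in the newest picture that a camera, given by its name, has taken for a name from the list of things; names that differ only in an ending like _2 or _b are one class to them, and where a whole thing is asked for, a point or a joint stands for the part that bears it (a point fixed in the world has none). Each returns a list of dicts, best first, with "score" (0 to 1); they miss things now and then, are a little off and sometimes report something else, mostly with a low value. They report only what shows in the picture. A call takes as long as a camera call.
- bot.trace(target, camera): "pixels" (384x512 bool, what is visible of it) and "uv" ([column, row] in pixels, amid what is visible of it).
The state is a dict: "clock": time; "joint_pos": joint angles; "joint_vel": joint speeds; "tau": joint torques, N m; "eef_pos": TCP position; "tool_rot": TCP orientation; "ft_force": force on the tool from outside, world axes, zero at the start; "ft_torque": the same for the moment, N m; "grip_width": finger opening in m; "grasp_force": force on a finger pad.
Only numpy, scipy, OpenCV 4.12 (cv2) and the standard library are available. Lean on these libraries where they do the work, as an engineer would, in place of code of your own. Each camera call takes 0.05 s, during which the arm holds its last target. There are 200 camera calls.

### The job

Get the new spore test running: one of the three vials in the incubator still stands higher than the other two. With the fingertips only, press that vial gently down until it is fully home, swing the clear cover down until it is fully shut, then lightly tap the key directly in front of that vial's well and after it the wide start key. Tap no key while the cover is open and no other vial's key; do not pull a vial up, push hard, or shift the things that lie about.

Things in the scene. Friction and masses are not known exactly. Their poses are not given: they have to be found in the camera images.
- incubator: white bench incubator, 172 (x) x 200 (y) x 62 mm plus cover, fixed to the worktop; place and yaw vary. Origin on the worktop at mid-width; x to its back, y left, z up. Keys in front (-x), front face x = -92, back x = 80. Aluminium block x = -32 to 20, top z = 62, with wells at x = -5, y = 60 (left), 20 (middle), -20 (right). Right of it a flat display, top z = 65
- vial_new (a joint): height in m by which the new vial stands proud: 0 = fully home, level with the other two; 0.010 to 0.014 at the start. Snug fit: about 2.5 N slides it, it stays where left, hard stop at 0. The vial is a 10 mm tube with a cap; when home its top is 14 mm above the block, at z = 76 mm of the incubator
- vial_new_cap (a point): centre of the top of the new vial's cap (the one that stands higher), face up, 10 mm across; it may be in any of the three wells, neighbours are 40 mm apart
- vial_2 (a joint): the same for the second vial, already home (0) in another well; must stay home
- vial_2_cap (a point): centre of the top of the second vial's cap
- vial_3 (a joint): the same for the third vial, already home (0) in another well; must stay home
- vial_3_cap (a point): centre of the top of the third vial's cap
- cover (a joint): opening angle in rad of the clear box-shaped cover: 0 = shut, lying on the block; 1.4 to 1.65 at the start, about upright, hinged along its back edge. Stiff hinge, stays at any angle; under 1 N at its edge moves it. Shut, it measures 94 (x) x 128 (y) x 24 mm, with a grey rim and a 7 mm finger lip low at the front. A vial left proud meets its roof before it is shut
- cover_hinge (a point): middle of the cover's hinge line, at incubator x = +62, y = +20, z = 62.5 mm; the axis runs along the incubator's y
- cover_edge (a point): middle of the cover's front top edge (94 mm before and 24 mm above the hinge when shut); moves with the cover. When upright, the flat outer face looks to the incubator's back (+x) and this edge is its upper end, some 155 mm above the worktop: a fingertip behind it draws the cover over towards the keys, then presses it down from above
- key_left (a joint): travel in m of the key in front of the left well, 0 = up, 0.004 = fully pressed; springs back; fully down takes about 3.3 N, then a hard stop: come down slowly and stop at about 5 N. Tapped from 0.002 on
- key_left_top (a point): centre of that key's top face, 24 x 22 mm; the key panel slopes 0.25 rad down to the front. Each well's key has the well's y, at x about -64 mm of the incubator, 45 mm above the worktop
- key_middle (a joint): the same for the key in front of the middle well
- key_middle_top (a point): centre of its top face
- key_right (a joint): the same for the key in front of the right well
- key_right_top (a point): centre of its top face
- key_start (a joint): the same for the wide start key (triangle mark) at the right end of the panel
- key_start_top (a point): centre of its top face, 24 x 36 mm, at y = -70 mm of the incubator
- indicator_tape: loose bystander: roll of tape lying flat, 69 mm across, 20 high, left of the incubator; origin under its centre
- dappen_1: loose bystander: small glass dish, 37 mm across, 26 high, right of the incubator; origin under its centre
- marker_black: loose bystander: marker pen 138 x 12 mm lying across in front of the incubator; origin under its centre
- syringe: loose bystander: syringe 96 x 21 x 17 mm lying to the right; origin under its centre
- cotton_roll_1: loose bystander: cotton roll 38 x 10 mm lying to the right; origin under its centre
- plaster_model: loose bystander: plaster tooth model 48 x 60 x 29 mm standing to the left; origin under its centre

How it is judged:
By the outcome, as a careful person would: the job done as asked, in the order asked, and still so for the second after the job is handed in, with the robot touching nothing.
It also fails if it takes over 58 s, if anything falls off the work surface, if the arm or the gripper's body presses on something with over 40 N, if the wrist force passes 120 N, or if a joint passes its speed limit or range.

## Working session

There is one attempt and no reset: what is moved stays moved. The work goes in short steps, Python scripts to look and compute and a tool call to move; the robot and the scene stay as the last step left them, time stands still between calls to the robot, and variables do not carry over. Pictures are saved under pics/ and viewed, at most 10 in all, crops included, and the job is handed in when it is done.

Besides the shell and the picture viewer there is one more tool, called after ">>>" as name(argument=value, ...) on one line, values as JSON. step_arm: Moves the arm, as the interface text tells. Its arguments: {"type":"object","properties":{"rows":{"type":"array"},"claw":{"type":"number"}},"required":["rows"]}

```bash
mkdir -p pics; cat > h.py <<'E'
import numpy as np, cv2
from workcell import bot
from scipy.spatial.transform import Rotation as R
def backproj(cam,depth,P=None):
    P=P or bot.camera_params(cam); v,u=np.mgrid[0:384,0:512]
    x=(u-P['cx'])/P['fx']*depth; y=-(v-P['cy'])/P['fy']*depth
    p=np.stack([x,y,-depth,np.ones_like(depth)],-1)@np.array(P['pose']).T
    return p[...,:3]
def save(n,img,s=1,crop=None):
    if crop: img=img[crop[1]:crop[3],crop[0]:crop[2]]
    cv2.imwrite('pics/'+n,cv2.resize(img[...,::-1],None,fx=s,fy=s,interpolation=cv2.INTER_CUBIC))
def tool(p):  # world point -> tool frame of current pose, mm
    o=bot.get_obs(); return R.from_quat(o['tool_rot']).inv().apply(np.array(p)-o['eef_pos'])*1000
E
python3 - <<'E'
from h import *
o=bot.get_obs(); print({k:np.round(v,4) for k,v in o.items()})
P={}
ims=[]
for c in('top','side'):
    im,d=bot.camera(c); np.savez(c,im=im,d=d); ims.append(im); print(c,{k:np.round(v,3) for k,v in bot.camera_params(c).items()})
    X=backproj(c,d)
    for n in ['incubator','vial_new_cap','vial_2_cap','cover_edge','cover_hinge','key_left_top','key_middle_top','key_right_top','key_start_top']:
        for r in bot.trace(n,c)[:3]:
            m=r['pixels']&(d>0); print(c,n,round(r['score'],2),np.round(r['uv'],1),m.sum(),np.round(np.median(X[m],0),4) if m.any() else None)
save('top1.png',ims[0],1.5);save('side1.png',ims[1],1.5)
E
```

```text
{'clock': np.float64(0.0), 'joint_pos': array([-1.252 ,  0.2415,  0.0037,  1.3352,  0.    ,  1.5708]), 'joint_vel': array([ 0.0007,  0.0007, -0.0002, -0.0004,  0.0007,  0.0017]), 'tau': array([-1.00000e-04, -3.72317e+01,  2.52408e+01,  1.71000e-02,
       -1.00000e-04,  0.00000e+00]), 'eef_pos': array([ 0.1566, -0.4743,  0.303 ]), 'tool_rot': array([ 9.873e-01,  1.588e-01, -2.000e-04, -1.100e-03]), 'ft_force': array([-0.4183, -0.3318,  0.1006]), 'ft_torque': array([ 0.0068,  0.0042, -0.0463]), 'grasp_force': np.float64(0.0), 'grip_width': np.float64(0.0854)}
top {'fx': np.float64(450.753), 'fy': np.float64(450.753), 'cx': np.float64(245.761), 'cy': np.float64(192.578), 'pose': array([[-0.007,  0.994, -0.107,  0.391],
       [-1.   , -0.007, -0.003, -0.   ],
       [-0.003,  0.107,  0.994,  1.266],
       [ 0.   ,  0.   ,  0.   ,  1.   ]])}
top incubator 0.68 [204.2 191.6] 5015 [0.5199 0.1134 0.0599]
top cover_edge 0.86 [186.1 165.9] 607 [0.581  0.1495 0.1554]
top cover_hinge 0.82 [188.2 165.8] 629 [0.5814 0.1426 0.1554]
top key_left_top 0.64 [188.9 220.8] 86 [0.4447 0.1592 0.0477]
to
[... 285 characters left out ...]
],
       [-0.137,  0.538, -0.832, -0.839],
       [ 0.011,  0.841,  0.541,  0.644],
       [ 0.   ,  0.   ,  0.   ,  1.   ]])}
side incubator 0.6 [273.  191.4] 3962 [0.5352 0.0793 0.0595]
side vial_new_cap 0.66 [260.2 226.2] 141 [ 0.4997 -0.041   0.018 ]
side vial_new_cap 0.62 [270.3 188.3] 4167 [0.5338 0.0811 0.0596]
side cover_edge 0.62 [284.4 162.7] 839 [0.587  0.147  0.1086]
side cover_hinge 0.85 [288.5 159.9] 821 [0.5879 0.1443 0.1113]
side key_left_top 0.17 [238.7 184.6] 37 [0.4525 0.115  0.0482]
side key_middle_top 0.39 [236.6 186.2] 34 [0.4519 0.115  0.0476]
side key_right_top 0.62 [241.9 195. ] 38 [0.4606 0.0767 0.0476]
side key_start_top 0.6 [247.1 204. ] 82 [0.469  0.0255 0.0477]
```

```bash
python3 - <<'E'
from h import *
for c,cr in(('top',(80,130,280,270)),('side',(190,110,350,260))):
    save(c+'c.png',np.load(c+'.npz')['im'],4 if c=='top' else 4,cr)
E
```

```text
(no output)
```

View pics/topc.png

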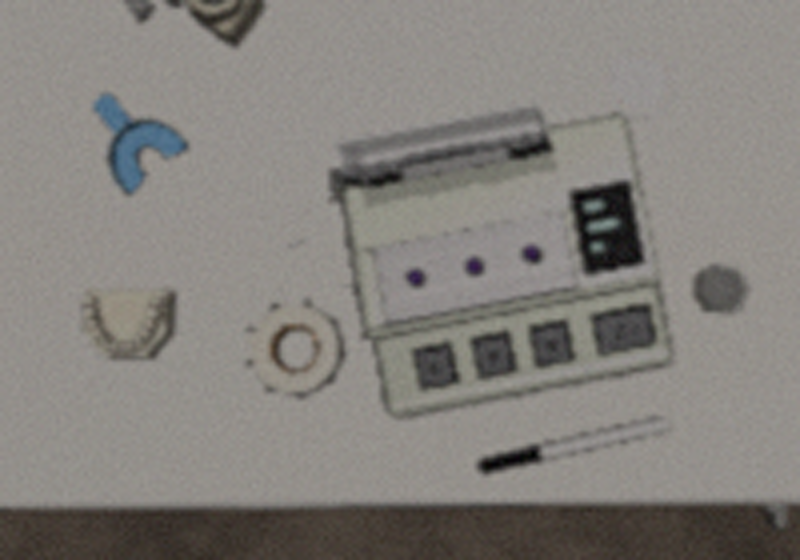

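View pics/sidec.png

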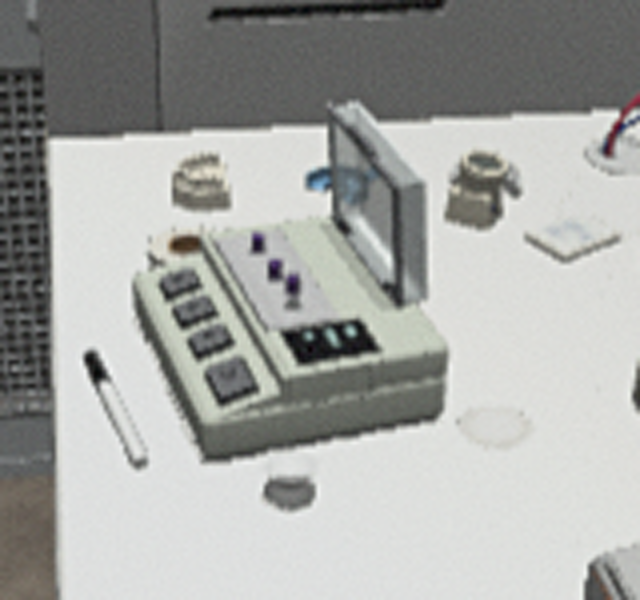

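Top crop: caps at about (184,199), (199,197), (213,193) px in the full image, keys at about (189,221), (204,218), (218,216), (236,212). Cover is upright and clear. In the side view the right vial stands proud, with its cap about 2 px high at (263,181). Next I fit the incubator pose.

```bash
python3 - <<'E'
from h import *
from scipy.optimize import least_squares
def proj(c,X):
    P=bot.camera_params(c); p=(np.c_[X,np.ones(len(X))]@np.linalg.inv(P['pose']).T)
    return np.c_[P['cx']+P['fx']*p[:,0]/-p[:,2],P['cy']-P['fy']*p[:,1]/-p[:,2]]
M=np.array([[-64,60,45],[-64,20,45],[-64,-20,45],[-64,-70,45],[-5,60,76],[-5,20,76]])/1e3
T=np.array([[437,365],[495,354],[552,343],[624,329],[417,278],[475,267]])/4+[80,130]-.4
S=np.array([[181,283],[194,311],[211,341],[232,380],[258,238],[275,264]])/4+[190,110]-.4
def W(q,M): 
    c,s=np.cos(q[2]),np.sin(q[2]); return np.c_[q[0]+c*M[:,0]-s*M[:,1],q[1]+s*M[:,0]+c*M[:,1],M[:,2]]
f=lambda q:np.r_[(proj('top',W(q,M))-T).ravel(),(proj('side',W(q,M))-S).ravel()]
r=least_squares(f,[.5,.1,.19]); print(r.x,np.round(r.fun.reshape(-1,2),1)); np.save('q.npy',r.x)
V=np.array([[-5,-20,76],[-5,-20,88],[-5,20,76],[-5,20,88],[-5,60,76],[-5,60,88]])/1e3
for c,o in(('top',(80,130)),('side',(190,110))): print(c,((proj(c,W(r.x,V))-o+.4)*4).round(0).tolist())
P=bot.camera_params('wrist'); o=bot.get_obs()
Rt=R.from_quat(o['tool_rot']).as_matrix()
print('wrist cam in tool',Rt.T@(P['pose'][:3,3]-o['eef_pos']),(Rt.T@P['pose'][:3,:3]).round(2),P['fx'])
w=W(r.x,np.array([[-20,10,300]])/1e3)[0]; print('hover',w,tool(w), 'tool yaw',np.arctan2(Rt[1,0],Rt[0,0]),Rt.round(3))
E
```

```text
[0.51992634 0.11047467 0.18376732] [[ 0.   0.2]
 [ 0.1  0.1]
 [ 0.3  0.1]
 [ 0.4  0.1]
 [-0.4 -0.4]
 [-0.1 -0.5]
 [-0.2  0.2]
 [ 0.2  0.2]
 [-0.2  0.1]
 [-0.2  0.2]
 [-0.  -0.9]
 [-0.1 -0.7]]
top [[534.0, 253.0], [533.0, 251.0], [475.0, 265.0], [473.0, 263.0], [415.0, 276.0], [413.0, 274.0]]
side [[293.0, 289.0], [293.0, 274.0], [275.0, 261.0], [275.0, 246.0], [258.0, 234.0], [258.0, 220.0]]
wrist cam in tool [ 0.07090841  0.00010344 -0.0695606 ] [[ 0.    0.96  0.28]
 [ 1.   -0.   -0.  ]
 [-0.    0.28 -0.96]] 270.8535521480538
hover [0.49843575 0.1166516  0.3       ] [ 509.8908013  -454.5372122     3.91687215] tool yaw 0.3188154374257803 [[ 0.95   0.313  0.   ]
 [ 0.313 -0.95  -0.   ]
 [ 0.     0.    -1.   ]]
```

>>> step_arm(rows=[[[20,-19,1],0],[[60,-57,3],1],[[104,-100,5],2],[[148,-142,7],3],[[192,-184,9],4],[[236,-226,11],5],[[280,-269,14],6],[[324,-311,16],7],[[368,-353,18],7.74],[[412,-395,20],7.74],[[450,-432,22],7.74],[[469,-450,23],7.74]], claw=1)

```text
clock: 2.5
eef_pos: [0.4634, 0.0946, 0.2807]
tool_rot: [0.995, 0.099, -0.0, -0.003]
ft_force: [-0.3, -0.8, 0.1]
grip_width: 0.0
grasp_force: 0.0
```

```bash
python3 - <<'E'
from h import *
o=bot.get_obs(); P=bot.camera_params('wrist'); im,d=bot.camera('wrist'); np.savez('w1',im=im,d=d,pose=P['pose'])
print(o['clock'],o['eef_pos'],o['grip_width'],o['ft_force'],o['joint_vel'].round(3))
save('w1.png',im,1.5)
X=backproj('wrist',d,P)
for n in ['vial_new_cap','key_left_top','key_right_top','key_start_top']:
    for r in bot.trace(n,'wrist')[:4]:
        m=r['pixels']&(d>0); print(n,round(r['score'],2),np.round(r['uv'],1),m.sum(),np.round(np.median(X[m],0),4) if m.any() else None, np.percentile(X[m][:,2],[50,90]) if m.any() else '')
E
```

```text
2.5 [0.46340837 0.09462671 0.2806749 ] 1.5659434952689107e-05 [-0.32440702 -0.84717564  0.11606441] [0.151 0.249 0.287 0.053 0.034 0.095]
key_left_top 0.79 [195.6 189.4] 376 [0.4458 0.1595 0.0494] [0.04941148 0.05157878]
key_right_top 0.82 [266.3 187.6] 386 [0.4608 0.0822 0.0495] [0.04945061 0.05152681]
key_right_top 0.47 [195.2 186.5] 386 [0.4461 0.1595 0.0494] [0.04941148 0.05157878]
key_right_top 0.15 [233.8 185.5] 377 [0.454  0.1208 0.0495] [0.04952574 0.05159966]
key_start_top 0.73 [309.9 188.3] 592 [0.4698 0.0341 0.0496] [0.04956192 0.05175535]
```

View pics/w1.png

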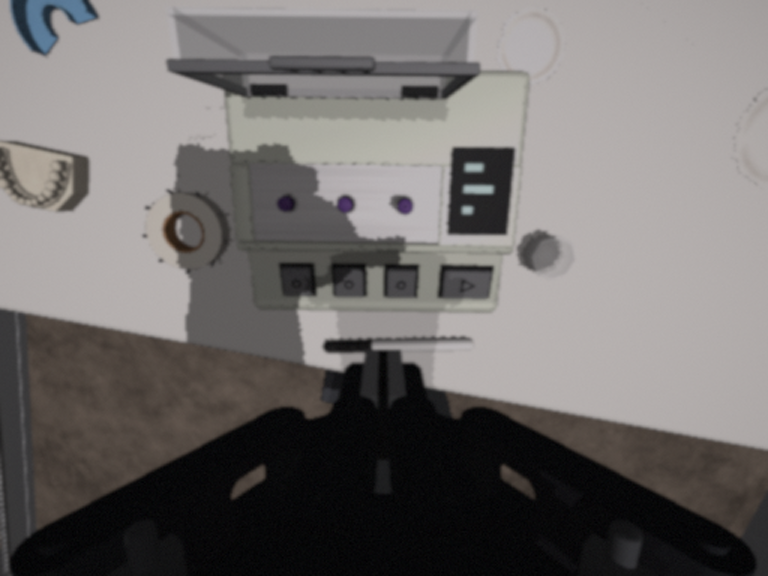

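The wrist view shows caps at (286,203), (346,204) and (405,205), keys in a row at y≈280, with the start key at (466,283) and the cover upright behind. I'll retake it at rest and measure.

```bash
cat >> h.py <<'E'
def proj(P,X):
    p=(np.c_[X,np.ones(len(X))]@np.linalg.inv(P['pose']).T)
    return np.c_[P['cx']+P['fx']*p[:,0]/-p[:,2],P['cy']-P['fy']*p[:,1]/-p[:,2]]
def W(q,M):
    M=np.atleast_2d(M)/1e3; c,s=np.cos(q[2]),np.sin(q[2]); return np.c_[q[0]+c*M[:,0]-s*M[:,1],q[1]+s*M[:,0]+c*M[:,1],M[:,2]]
E
python3 - <<'E'
from h import *
q=np.load('q.npy'); bot.camera('side')
P=bot.camera_params('wrist'); im,d=bot.camera('wrist'); o=bot.get_obs(); print(o['clock'],o['eef_pos'],R.from_quat(o['tool_rot']).as_euler('xyz'),o['ft_force'],np.abs(o['joint_vel']).max())
X=backproj('wrist',d,P); hsv=cv2.cvtColor(im,cv2.COLOR_RGB2HSV)
m=((hsv[...,0]>118)&(hsv[...,0]<160)&(hsv[...,1]>70)).astype(np.uint8)
n,l,s,c=cv2.connectedComponentsWithStats(m)
for i in range(1,n):
    if s[i,4]>20:
        k=l==i; z=X[k][:,2]; t=k&(X[...,2]>np.percentile(z,60)-.002); print(c[i].round(1),s[i,4],'zpct',np.percentile(z,[50,80,95]).round(4),np.median(X[t],0).round(4))
for y in(60,20,-20): print(y,W(q,[-5,y,76]).round(4),proj(P,W(q,[-5,y,76])).round(1),proj(P,W(q,[-5,y,88])).round(1))
for nme in ['key_left_top','key_right_top','key_start_top']:
    for r in bot.trace(nme,'wrist')[:1]:
        k=r['pixels']&(d>0); print(nme,np.round(r['uv'],1),np.round(np.median(X[k],0),4))
for y in(60,-20,-70): print(proj(P,W(q,[-64,y,45])),W(q,[-64,y,45]))
E
```

```text
2.85 [0.46204604 0.09081717 0.28103866] [-3.13569918e+00  2.69001328e-04  1.92179516e-01] [ 0.4416379   0.13565842 -0.5412173 ] 0.006483252684085986
[186.5 133.3] 73 zpct [0.0749 0.0755 0.0761] [0.5046 0.17   0.0751]
[226.  133.9] 71 zpct [0.0751 0.0758 0.0763] [0.5118 0.1313 0.0751]
[265.8 134.3] 69 zpct [0.0853 0.0859 0.0865] [0.5197 0.0926 0.0853]
[442.6 346.4] 24 zpct [0.2909 0.2916 0.2924] [0.4832 0.0428 0.2909]
[ 22.3 373.4] 34 zpct [0.2997 0.3002 0.3008] [0.4626 0.1481 0.2997]
60 [[0.504  0.1686 0.076 ]] [[187.1 134.4]] [[183.9 135.1]]
20 [[0.5114 0.1292 0.076 ]] [[227.5 134.8]] [[226.2 135.5]]
-20 [[0.5187 0.0899 0.076 ]] [[268.  135.2]] [[268.5 135.9]]
key_left_top [308.7 186.3] [0.4698 0.0331 0.0493]
key_right_top [261.7 189. ] [0.4607 0.0821 0.0495]
key_start_top [307.9 186.5] [0.4704 0.0329 0.0494]
[[196.75174704 185.08975482]] [[0.44603987 0.15776938 0.045     ]]
[[265.71331083 185.80270919]] [[0.46065865 0.0791164  0.045     ]]
[[308.86387887 186.24881837]] [[0.46979539 0.02995829 0.045     ]]
```

The right vial is the proud one, by about 10 mm (cap z 0.085 against 0.075). I'll move above it.

>>> step_arm(rows=[[[5,1,9],0.4],[[16,3,29],0.4],[[28,5.3,51],0.4],[[40,7.6,73],0.4],[[50,9.6,92],0.4],[[56,10.7,103],0.4],[[56,10.7,103],0.4],[[56,10.7,103],0.4]])

```text
clock: 4.0
eef_pos: [0.5196, 0.0926, 0.1784]
tool_rot: [0.996, 0.093, 0.0, -0.003]
ft_force: [0.2, -1.4, 0.5]
grip_width: -0.0
grasp_force: 0.0
```

```bash
python3 - <<'E'
from h import *
P=bot.camera_params('wrist'); im,d=bot.camera('wrist'); o=bot.get_obs()
e=R.from_quat(o['tool_rot']).as_euler('xyz'); Rt=R.from_quat(o['tool_rot']).as_matrix()
print(o['clock'],o['eef_pos'],e,o['ft_force'],'tip',o['eef_pos']+Rt@[0,0,.073],'vial in tool',tool([.5192,.0912,.0865]))
save('w2.png',im,1.5)
E
```

```text
4.05 [0.51969799 0.09266567 0.17868958] [-3.13554103e+00 -1.30525347e-03  1.86769585e-01] [-1.13542879 -0.01805274  0.32047879] tip [0.51970958 0.09311744 0.10569098] vial in tool [-0.88180975  1.90557019 92.17866576]
```

View pics/w2.png

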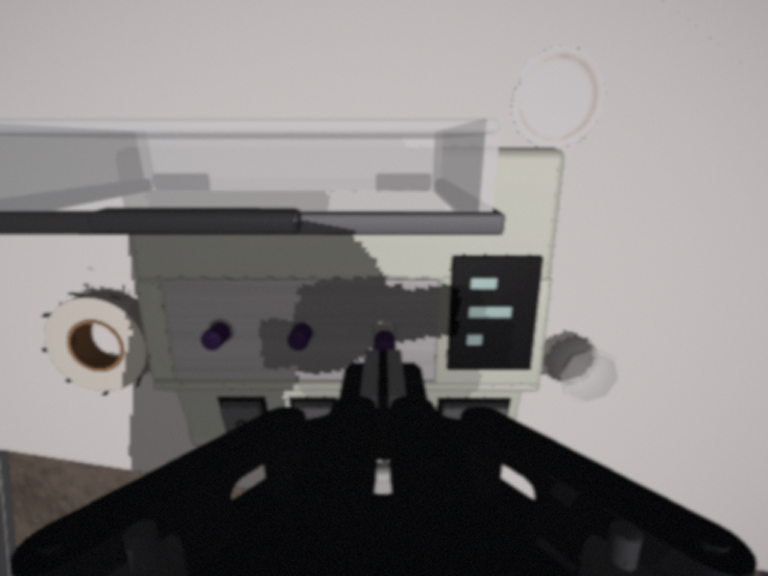

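>>> step_arm(rows=[[[-0.5,1,5],0],[[-0.5,1.5,12],0],[[-0.5,1.5,16],0],[[-0.5,1.5,18],0],[[-0.5,1.5,20],0],[[-0.5,1.5,21.5],0],[[-0.5,1.5,23],0],[[-0.5,1.5,24],0],[[-0.5,1.5,25],0],[[-0.5,1.5,26],0],[[-0.5,1.5,26],0]])

```text
clock: 5.42
eef_pos: [0.5194, 0.0912, 0.1517]
tool_rot: [0.996, 0.093, -0.0, -0.003]
ft_force: [-0.2, -0.5, 0.8]
grip_width: -0.0002
grasp_force: 0.1
```

>>> step_arm(rows=[[[0,0,0.5],0],[[0,0,1],0],[[0,0,1.5],0]])

```text
clock: 5.8
eef_pos: [0.5195, 0.0912, 0.1505]
tool_rot: [0.996, 0.093, 0.0, -0.003]
ft_force: [-0.5, -0.5, 3.3]
grip_width: 0.0001
grasp_force: 1.1
```

>>> step_arm(rows=[[[0,0,0.5],0],[[0,0,1],0]])

```text
clock: 6.05
eef_pos: [0.5194, 0.0912, 0.1494]
tool_rot: [0.996, 0.093, -0.0, -0.003]
ft_force: [-0.7, -0.6, 2.0]
grip_width: 0.0003
grasp_force: 1.1
```

>>> step_arm(rows=[[[0,0,0.5],0],[[0,0,0.8],0]])

```text
clock: 6.3
eef_pos: [0.5195, 0.0912, 0.1487]
tool_rot: [0.996, 0.093, 0.0, -0.003]
ft_force: [-0.3, 0.9, 4.3]
grip_width: 0.0001
grasp_force: 2.1
```

>>> step_arm(rows=[[[0,0,0.4],0],[[0,0,0.4],0]])

```text
clock: 6.55
eef_pos: [0.5194, 0.0912, 0.1486]
tool_rot: [0.996, 0.093, 0.0, -0.003]
ft_force: [-0.3, -0.6, 5.3]
grip_width: -0.0002
grasp_force: 2.5
```

>>> step_arm(rows=[[[0,0,0.5],0],[[0,0,0.5],0]])

```text
clock: 6.8
eef_pos: [0.5194, 0.0913, 0.1486]
tool_rot: [0.996, 0.093, 0.0, -0.003]
ft_force: [-1.4, 0.2, 8.6]
grip_width: -0.0002
grasp_force: 3.9
```

The vial hit its hard stop (z stalled while force rose to 8.6 N), so it is home. I'll go up, over and behind the cover.

>>> step_arm(rows=[[[0,0,-8],0],[[0,0,-40],0],[[0,0,-80],0],[[0,0,-110],0],[[6,-2,-114],0.2],[[30,-10,-114],0.2],[[64,-21,-114],0.2],[[98,-32,-114],0.2],[[117,-38,-114],0.2],[[121,-39.4,-114],0.2],[[121,-39.4,-114],0.2]])

```text
clock: 8.18
eef_pos: [0.6333, 0.1374, 0.2604]
tool_rot: [0.995, 0.104, -0.002, -0.008]
ft_force: [0.4, -0.0, 0.1]
grip_width: 0.0001
grasp_force: 0.0
```

```bash
python3 - <<'E'
from h import *
im2,d2=bot.camera('side'); P=bot.camera_params('wrist'); im,d=bot.camera('wrist'); o=bot.get_obs()
e=R.from_quat(o['tool_rot']).as_euler('xyz')
print(o['clock'],o['eef_pos'],e,o['ft_force'])
c=im2[110:260,190:350]; cv2.imwrite('pics/s3.png',cv2.resize(c[...,::-1],None,fx=4,fy=4,interpolation=cv2.INTER_CUBIC))
q=np.array([.5204,.1115,.1838])
X=backproj('side',d2); r=bot.trace('cover','side')
for a in r[:1]:
    m=a['pixels']&(d2>0); L=(X[m]-[q[0],q[1],0])@np.array([[np.cos(q[2]),-np.sin(q[2]),0],[np.sin(q[2]),np.cos(q[2]),0],[0,0,1]])*1000
    for z in range(60,175,10):
        k=abs(L[:,2]-z)<5
        if k.any(): print(z,k.sum(),np.percentile(L[k],[2,50,98],axis=0)[:,:2].round(0).tolist())
E
```

```text
8.275 [0.63316324 0.1371737  0.26147319] [-3.12453691e+00  1.57573999e-03  2.08219019e-01] [-0.06121453 -0.78579061  0.04463593]
```

View pics/s3.png

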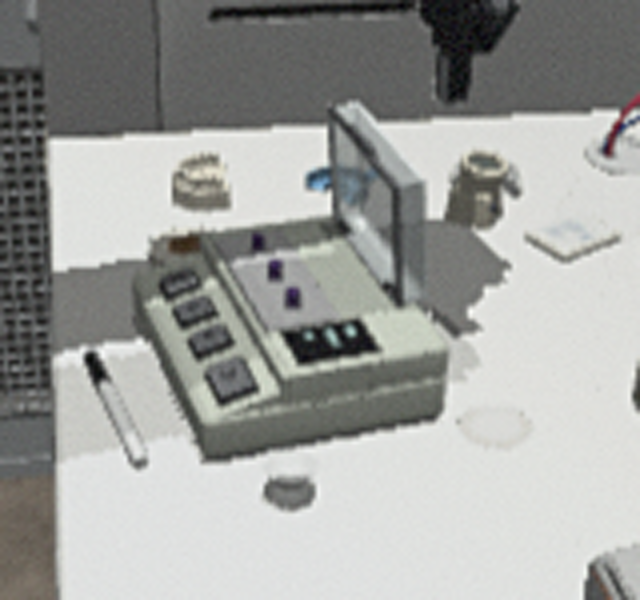

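All three caps now line up in the side view, at (258,242), (275,268) and (292,296), so the right vial is level. The gripper is behind the cover, and I'll lower it there.

>>> step_arm(rows=[[[0.5,-5,2],0.4],[[0.5,-12,8],0.8],[[0.5,-15,22],1.2],[[0.5,-15,36],1.2],[[0.5,-15,43],1.2],[[0.5,-15,45],1.2],[[0.5,-15,45],1.2]])

```text
clock: 9.2
eef_pos: [0.6339, 0.1405, 0.2171]
tool_rot: [0.994, 0.105, -0.002, -0.013]
ft_force: [-0.5, 0.4, 0.3]
grip_width: 0.0001
grasp_force: 0.0
```

```bash
cat >> h.py <<'E'
Q=np.array([.5204,.1115,.1838])
def inc(p):
    c,s=np.cos(Q[2]),np.sin(Q[2]); return np.array([[c,s,0],[-s,c,0],[0,0,1]])@(np.array(p)-[Q[0],Q[1],0])*1000
def st():
    o=bot.get_obs(); Rt=R.from_quat(o['tool_rot'])
    print('t',o['clock'],'tip inc',inc(o['eef_pos']+Rt.apply([0,0,.073])).round(1),'eul',Rt.as_euler('xyz').round(3),'F',o['ft_force'].round(1),'j',o['joint_pos'].round(3))
E
python3 -c "
from h import *
st()"
```

```text
t 9.2 tip inc [116.8   9.7 144.1] eul [-3.115e+00  1.000e-03  2.100e-01] F [-0.5  0.4  0.3] j [0.209 0.584 0.297 1.285 0.027 3.141]
```

>>> step_arm(rows=[[[0,0,0],-2],[[0,0,0],-4],[[0,0,0],-4],[[0,0,0],-4]])

```text
clock: 9.7
eef_pos: [0.6339, 0.1405, 0.2173]
tool_rot: [0.99, 0.139, -0.001, -0.013]
ft_force: [0.3, 0.4, -0.4]
grip_width: -0.0001
grasp_force: 0.0
```

```bash
python3 -c "
from h import *
st()"
```

```text
t 9.7 tip inc [116.8   9.7 144.3] eul [-3.115e+00 -2.000e-03  2.790e-01] F [ 0.3  0.4 -0.4] j [0.209 0.583 0.297 1.285 0.027 3.071]
```

>>> step_arm(rows=[[[-3,-4,0],0],[[-9,-9,1],0],[[-16,-9.5,1],0],[[-24,-10.5,0],0],[[-32,-11,-1],0],[[-40,-12,-1.5],0],[[-49,-12.7,-1.5],0],[[-57,-13.5,0],0],[[-65.5,-14,1.5],0],[[-65.5,-14,1.5],0]])

```text
clock: 10.95
eef_pos: [0.566, 0.1357, 0.2157]
tool_rot: [0.99, 0.139, -0.002, -0.013]
ft_force: [-0.3, -0.8, 0.3]
grip_width: -0.0001
grasp_force: 0.0
```

```bash
python3 -c "
from h import *
st()
im,d=bot.camera('side'); save('s4.png',im,4,(190,110,350,260))"
```

```text
t 10.95 tip inc [ 49.1  17.4 142.7] eul [-3.115  0.     0.279] F [-0.3 -0.8  0.3] j [0.225 0.452 0.076 1.196 0.027 3.087]
```

View pics/s4.png

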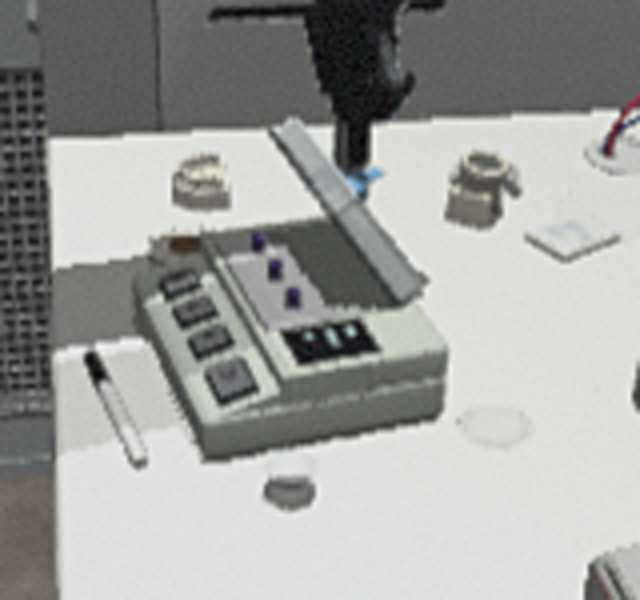

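The cover is leaning forward at about 55°, with the fingertip on its outer face near the upper end. I'll continue along the arc.

>>> step_arm(rows=[[[-7,-0.7,2.8],0],[[-13.6,-1.3,6],0],[[-20.5,-2,10.5],0],[[-27.5,-2.6,15],0],[[-33.5,-3.2,21],0],[[-39.5,-3.8,27],0],[[-44,-4.2,34],0],[[-48.7,-4.6,41],0],[[-52,-5,47],0],[[-53.3,-5.1,51],0],[[-54,-5.2,53.5],0],[[-54,-5.2,53.5],0]])

```text
clock: 12.5
eef_pos: [0.5133, 0.1275, 0.1623]
tool_rot: [0.99, 0.139, -0.001, -0.013]
ft_force: [0.1, -0.2, 0.2]
grip_width: 0.0001
grasp_force: 0.0
```

```bash
python3 -c "
from h import *
st()"
```

```text
t 12.5 tip inc [-4.2 19.  89.3] eul [-3.115e+00 -1.000e-03  2.790e-01] F [ 0.1 -0.2  0.2] j [ 0.232  0.401 -0.156  1.013  0.027  3.094]
```

>>> step_arm(rows=[[[0,0,0.8],0],[[0,0,1.6],0],[[0,0,2.4],0],[[0,0,2.4],0]])

```text
clock: 13.0
eef_pos: [0.5133, 0.1275, 0.1601]
tool_rot: [0.99, 0.139, -0.001, -0.013]
ft_force: [0.2, -0.1, -0.3]
grip_width: 0.0
grasp_force: 0.1
```

>>> step_arm(rows=[[[0,0,0.5],0],[[0,0,1],0],[[0,0,1],0]])

```text
clock: 13.38
eef_pos: [0.5133, 0.1275, 0.1592]
tool_rot: [0.99, 0.139, -0.001, -0.013]
ft_force: [-1.0, -1.1, 2.3]
grip_width: -0.0
grasp_force: 1.0
```

>>> step_arm(rows=[[[0,0,0.5],0],[[0,0,0.8],0],[[0,0,0.8],0]])

```text
clock: 13.75
eef_pos: [0.5133, 0.1275, 0.1591]
tool_rot: [0.99, 0.139, -0.001, -0.013]
ft_force: [-2.3, -0.5, 7.3]
grip_width: 0.0002
grasp_force: 3.3
```

The cover is shut: z stalled and force rose to 7 N. Next I'll lift and go to above the right key.

>>> step_arm(rows=[[[0,0,-8],0],[[0,0,-22],0],[[-8,3,-28],1],[[-26,11,-30],2.5],[[-48,20,-30],4],[[-64,27,-30],5],[[-70,29.4,-28],5],[[-70,29.4,-15],5],[[-70,29.4,-2],5],[[-70,29.4,8],5],[[-70,29.4,8],5],[[-70,29.4,8],5]])

```text
clock: 15.25
eef_pos: [0.4543, 0.0803, 0.1493]
tool_rot: [0.995, 0.096, -0.002, -0.013]
ft_force: [0.3, -0.9, 0.7]
grip_width: -0.0001
grasp_force: 0.0
```

```bash
python3 - <<'E'
from h import *
st()
P=bot.camera_params('wrist'); im,d=bot.camera('wrist'); save('w5.png',im,1.5)
im,d=bot.camera('side'); save('s5.png',im,4,(190,110,350,260))
E
```

```text
t 15.25 tip inc [-70.8 -16.6  76.3] eul [-3.115e+00  1.000e-03  1.920e-01] F [ 0.3 -0.9  0.7] j [ 0.162  0.3   -0.35   0.923  0.027  3.111]
```

View pics/w5.png

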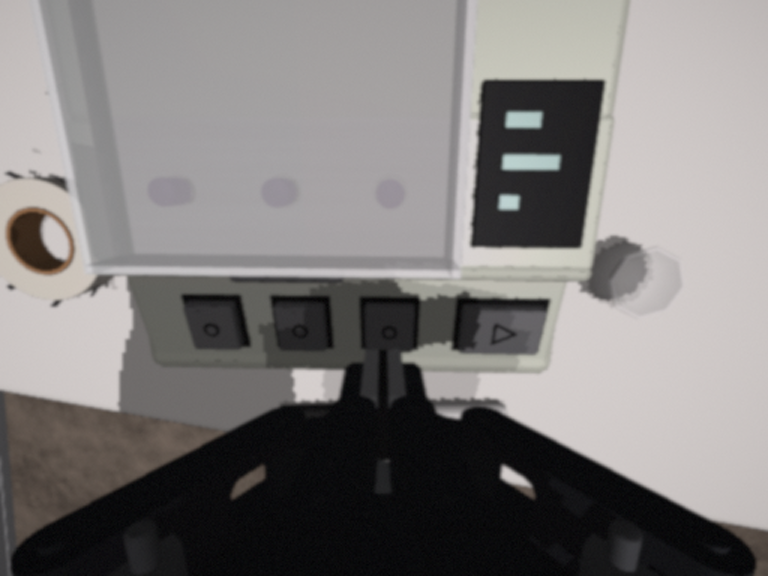

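View pics/s5.png

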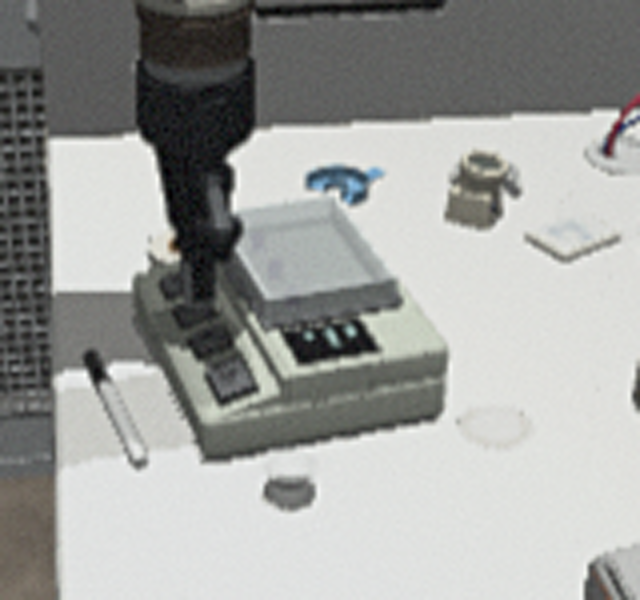

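The wrist view shows the cover shut, with the fingertip at column 382 and the right key at column 390. I'll shift 3 mm right and descend.

>>> step_arm(rows=[[[0,3,3],0],[[0,3,10],0],[[0,3,17],0],[[0,3,21],0],[[0,3,23],0],[[0,3,24],0],[[0,3,24],0]])

```text
clock: 16.23
eef_pos: [0.4546, 0.0779, 0.1254]
tool_rot: [0.995, 0.096, -0.002, -0.013]
ft_force: [-0.2, 0.8, 0.8]
grip_width: 0.0001
grasp_force: 0.0
```

>>> step_arm(rows=[[[0,0,0.7],0],[[0,0,1.4],0],[[0,0,2],0],[[0,0,2],0]])

```text
clock: 16.73
eef_pos: [0.4545, 0.0779, 0.1233]
tool_rot: [0.995, 0.096, -0.002, -0.013]
ft_force: [0.6, 0.7, 0.4]
grip_width: -0.0001
grasp_force: 0.0
```

>>> step_arm(rows=[[[0,0,0.7],0],[[0,0,1.4],0],[[0,0,2],0],[[0,0,2],0]])

```text
clock: 17.23
eef_pos: [0.4548, 0.078, 0.1215]
tool_rot: [0.995, 0.096, -0.001, -0.013]
ft_force: [-0.3, -0.2, 2.3]
grip_width: 0.0001
grasp_force: 0.8
```

>>> step_arm(rows=[[[0,0,0.7],0],[[0,0,1.4],0],[[0,0,1.4],0]])

```text
clock: 17.6
eef_pos: [0.4548, 0.0781, 0.1201]
tool_rot: [0.995, 0.096, -0.002, -0.013]
ft_force: [1.2, -0.3, 2.3]
grip_width: -0.0002
grasp_force: 1.2
```

>>> step_arm(rows=[[[0,0,0.6],0],[[0,0,1.2],0],[[0,0,1.2],0]])

```text
clock: 17.98
eef_pos: [0.4547, 0.0781, 0.1189]
tool_rot: [0.995, 0.096, -0.002, -0.013]
ft_force: [1.8, 0.1, 3.8]
grip_width: 0.0002
grasp_force: 1.5
```

>>> step_arm(rows=[[[0,0,0.4],0],[[0,0,0.7],0],[[0,0,0.7],0]])

```text
clock: 18.35
eef_pos: [0.4547, 0.0781, 0.1184]
tool_rot: [0.995, 0.096, -0.002, -0.013]
ft_force: [0.6, -0.1, 5.2]
grip_width: -0.0007
grasp_force: 2.5
```

The right key was tapped, reaching its stop at 5 N. Now the start key.

>>> step_arm(rows=[[[0,0,-5],0],[[0,0,-18],0],[[0,4,-25],0],[[0,16,-25],0],[[0,32,-25],0],[[0,46,-25],0],[[0,50,-25],0],[[0,50,-25],0]])

```text
clock: 19.35
eef_pos: [0.4641, 0.0278, 0.1415]
tool_rot: [0.995, 0.095, -0.002, -0.013]
ft_force: [0.3, -0.4, 0.4]
grip_width: 0.0
grasp_force: 0.0
```

```bash
python3 - <<'E'
from h import *
st()
im,d=bot.camera('wrist'); save('w6.png',im,1.5)
E
```

```text
t 19.35 tip inc [-70.8 -70.   68.5] eul [-3.115e+00  2.000e-03  1.910e-01] F [ 0.3 -0.4  0.4] j [ 0.047  0.318 -0.349  0.91   0.027  2.997]
```

View pics/w6.png

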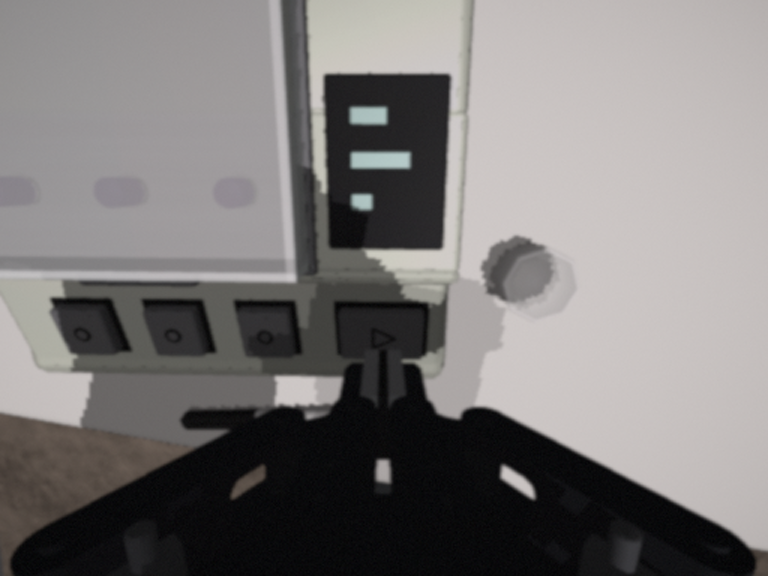

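The fingertip at (382,360) is centred on the start key at (381,330). Descending about 17 mm to near contact.

>>> step_arm(rows=[[[0,0,4],0],[[0,0,10],0],[[0,0,15],0],[[0,0,17],0],[[0,0,18],0],[[0,0,19],0],[[0,0,19.7],0],[[0,0,19.7],0]])

```text
clock: 20.4
eef_pos: [0.4643, 0.0289, 0.1223]
tool_rot: [0.995, 0.096, -0.002, -0.013]
ft_force: [0.2, -0.6, 1.2]
grip_width: 0.0003
grasp_force: 0.6
```

>>> step_arm(rows=[[[0,0,0.7],0],[[0,0,1.4],0],[[0,0,2],0],[[0,0,2.6],0],[[0,0,2.6],0]])

```text
clock: 21.02
eef_pos: [0.4643, 0.0289, 0.1196]
tool_rot: [0.995, 0.096, -0.001, -0.013]
ft_force: [-0.0, 0.8, 2.8]
grip_width: 0.0001
grasp_force: 1.3
```

>>> step_arm(rows=[[[0,0,0.6],0],[[0,0,1.2],0],[[0,0,1.2],0]])

```text
clock: 21.4
eef_pos: [0.4643, 0.0289, 0.1185]
tool_rot: [0.995, 0.096, -0.002, -0.013]
ft_force: [0.7, 0.2, 5.1]
grip_width: 0.0
grasp_force: 2.3
```

>>> step_arm(rows=[[[0,0,-5],0],[[0,0,-20],0],[[0,0,-50],0],[[0,0,-90],0],[[0,0,-120],0],[[0,0,-125],0],[[0,0,-125],0]])

```text
clock: 22.28
eef_pos: [0.4641, 0.0257, 0.2424]
tool_rot: [0.995, 0.096, -0.003, -0.013]
ft_force: [-0.3, 0.5, -0.7]
grip_width: 0.0002
grasp_force: 0.0
```

```bash
python3 - <<'E'
from h import *
st()
im,d=bot.camera('side'); save('s7.png',im,4,(190,110,350,260))
E
```

```text
t 22.275 tip inc [-71.3 -72.1 169.4] eul [-3.115e+00  3.000e-03  1.920e-01] F [-0.3  0.5 -0.7] j [ 0.042  0.214 -0.195  1.169  0.026  2.992]
```

View pics/s7.png

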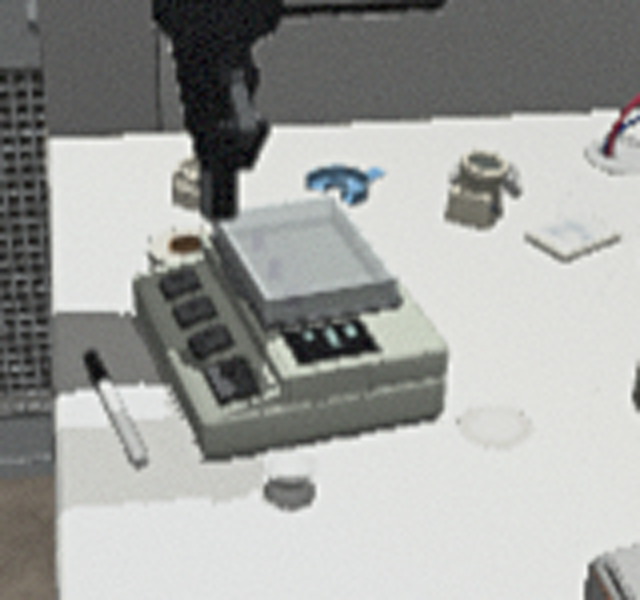

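The cover is shut, the keys are up, nothing has shifted and the gripper is clear.

```bash
python3 -c "
from workcell import bot
print(bot.job_done())"
```

```text
the job is handed in; nothing more can be done
None
```

I pressed the proud right-hand vial home, shut the cover, tapped the right key and then the start key, and handed the job in at about 22 s; the hand-in returned no verdict.

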